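# Find the hidden latch slot with the locking pin and lock the carriage

## Task

Lock the carriage in the grey housing: take the locking pin from its rest, put it through the front window and feel across the hidden sprung plate behind it until the tip finds the slot, then push the pin fully home so its collar sits against the housing. Push gently all the time, let go of the pin at the end, and leave the tape measure and the chuck key where they are.

Things in the scene. Friction and masses are not known exactly. Their poses are not given: they have to be found in the camera images.
- pin: Steel locking pin, black handle, 185 mm long, 0.14 kg. Origin mid-handle on the pin's axis; x runs along the pin to the tip, z is up as it lies. Handle x -35 to +35 mm, 18 wide (y), 20 high (z); behind it a 12 mm square stub to x -60; round collar 26 mm across, x +35 to +43; round shank 10 mm thick to the tip at x +125 (3 mm chamfer). It lies level in the rest.
- rest: Low wooden rest fixed on the bench, 6 mm thick base 50 mm wide; its origin is on the bench under the pin's origin and its x axis runs along the pin. Two notched posts, up to 42 mm high, hold the pin at x = -49 and x = +92 mm, the pin's axis 35 mm above the bench. The handle stands free between the posts.
- pin_tip (a point): Centre of the end face of the pin's shank, at x = +125 mm in the pin's frame; axes as the pin's.
- pin_collar (a point): Centre of the front face of the pin's collar (the face towards the tip), at x = +43 mm in the pin's frame; axes as the pin's.
- housing: Grey box fixed on the bench, 130 wide (y), 94 deep (x), 105 mm high, closed but for a window in its front. Origin on the bench under the middle of the front face; x axis level, straight into the housing, z up. The front faces the robot's left, towards the pin's rest; the pin in its rest points roughly the way it goes in. Nothing gives sideways: pushes of over 30 N harm the lock.
- window (a point): Middle of the window in the housing's front face, 80 mm above the bench; axes as the housing's. The window is a level opening 58 mm wide (y) and 13 mm high (z) in a 6 mm wall. With the pin fully home the collar's face lies on this front face and the tip is 82 mm behind it.
- plate_face (a point): Point 50 mm behind the window's middle, axes as the housing's, on the front of the hidden upright steel plate, 8 mm thick, wider than the window. Pushed, the plate gives straight back: 2 N at first, plus 0.35 N per mm, 14 mm at most. One slot through it, 13 wide, 16 high, at this height, lies unseen anywhere within 14 mm to either side (y) of here; free space behind.
- tape_measure: Yellow tape measure, 63x83x36 mm, lying loose on the bench; origin under its middle.
- chuck_key: Steel chuck key, 60x82x16 mm, lying loose on the bench; origin under its middle.

How it is judged:
On the way, in this order (a step that is already met when the one before it is completed fails the run):
1. the pin is lifted out of its rest (height (world z) of pin above 0.065 m), for 0.2 s.
2. the pin's tip is inside the window (x of pin_tip in the frame of window above 0.02 m and z of pin_tip in the frame of window between -0.015 and 0.015 m and y of pin_tip in the frame of window between -0.05 and 0.05 m), for 0.1 s.
At the end, for the whole second after the job is handed in: The pin rests, released, through the window and the hidden slot: its tip at least 77 mm behind the front face, within 30 mm sideways and 12 mm in height of the window's middle, and its collar face no more than 4 mm in front of the housing (x of pin_collar in the frame of window above -0.004 m and x of pin_tip in the frame of window above 0.077 m and y of pin_tip in the frame of window between -0.03 and 0.03 m and z of pin_tip in the frame of window between -0.012 and 0.012 m and linear speed of pin below 0.02 m/s); the robot touches nothing.
It fails at once if the pin is pressed against the housing or its latch plate with more than 30 N (contact force between pin and housing above 30 N).
It fails at once if a bystander is displaced by more than 30 mm (distance of any of tape_measure, chuck_key from where it was at the start of the episode above 0.03 m).
It also fails if it takes over 48 s, if anything falls off the work surface, if the arm or the gripper's body presses on something with over 40 N, if the wrist force passes 120 N, or if a joint passes its speed limit or range.

## Robot

A 6-joint arm with a two-finger parallel gripper is mounted at the origin on a cart in front of the work surface, level with it; the furniture and walls round the work are solid. World frame = base frame: x ahead of the robot, y to its left, z up, the work surface at z = 0. Lengths are in m, angles in rad, forces in N, time in s.
With the tool pointing down it reaches from about 0.25 to 0.775 m from the base axis. Payload 4 kg.
Tool frame: the origin (TCP) lies on the centre line of the jaws, within the pads' length; the fingertips stand 25 mm ahead of it and the grasp point (between the pads) lies 6 mm ahead of it (ctrl.nose_length is the distance from the TCP to the fingertips, in m); z points along the fingers, x is the direction in which the jaws open and shut, and the axes are right-handed (so a half turn about z gives the same grasp; the last joint's range is limited). The gripper opens to 94 mm and grips with 3 to 60 N. Pads are 16 mm wide; open, the fingers measure 119 mm over their backs; the gripper's body (75 mm by 177 mm) begins 78 mm behind the grasp point.
Start: joints at [1.058, 0.087, 1.371, -0, 1.684, -0.103], TCP at [0.219, 0.504, 0.231] pointing down, gripper open.
Joint ranges: [-3.1, 3.1], [-0.76, 2.03], [0.27, 2.55], [-1.08, 4.22], [0.17, 2.65], [-2.57, 2.57]. Speed limits (rad/s): [2.79, 2.79, 3.14, 3.14, 3.14, 3.14].

## Interface

Orientations are given as a unit quaternion [x, y, z, w].
In Python, from workcell import ctrl gives the robot as it stands.
- The arm moves only by the tool jog_arm, never from a script. Its argument "motion" is a list of rows, each a list of 3 entries, a list of its own where there are three numbers: the shift along the tool's x, y, z in mm, then the turn about the tool's z in degrees, then the closure in counts, from 0 (fully open) to 255 (shut). A call has 1 to 20 rows; each row shifts and turns the commanded pose from where the row before left it, along the tool's axes as they then stand; what a row does not reach is not made up. A row lasts 1/8 s, in which the tool goes at most 62.5 mm and 10.7 degrees, less where a joint would pass 70% of its speed; a pose out of reach is approached as far as the arm can. A call with a gripper value outside its range is refused whole. The fingers move at their own pace and stop on an object; "newtons" is the grip in N (left out, the last holds). Time passes only in rows, so rows that do not move let the fingers close. It gives the time, the measured TCP pose, the force and the opening at its end, in the units of the state.
- ctrl.get_obs(): the state, without advancing time (a new reading comes with each control period).
- ctrl.grab_frame(name): name is "scene" or "top"; returns a dict with "color" (480x640x3 uint8, blue, green, red), "K" (3x3 intrinsics, pixels), "distortion" ([k1, k2, p1, p2, k3] as OpenCV has them; the pictures are not rectified), "camera_from_world" (4x4, takes a point from world to camera coordinates). Camera axes: x right, y down, z forward; pixel columns grow to the right and rows downward; lengths in m; the calibration is good to about 2 mm. A picture is of the moment at which its call begins. There is no depth.
- ctrl.job_done(): hands the job in, once; it reports no verdict.
The state is a dict: "time_s": time; "joint_pos": joint angles; "qvel": joint speeds; "effort": joint torques, N m; "eef_pos": TCP position; "tcp_rot": TCP orientation; "force": force on the tool from outside, world axes, zero at the start; "wrist_torque": the same for the moment, N m; "gripper_width": finger opening in m.
Only numpy, scipy, OpenCV 4.12 (cv2) and the standard library are available. Lean on these libraries where they do the work, as an engineer would, in place of code of your own. Each camera call takes 0.05 s, during which the arm holds its last target.

## Working session

There is one attempt and no reset: what is moved stays moved. The work goes in short steps, Python scripts to look and compute and a tool call to move; the robot and the scene stay as the last step left them, time stands still between calls to the robot, and variables do not carry over. Pictures are saved under pics/ and viewed, and the job is handed in when it is done.

Besides the shell and the picture viewer there is one more tool, called after "Call:" as name([rows], argument=value, ...), one row to a line, values as JSON. jog_arm: Moves the arm, as the interface text tells. Its arguments: {"type":"object","properties":{"motion":{"type":"array","items":{"type":"array"}},"newtons":{"type":"number"}},"required":["motion"]}

```bash
ls; mkdir -p pics; python3 - <<'E'
from workcell import ctrl
import cv2,pickle
print(ctrl.get_obs(), ctrl.nose_length)
for n in("scene","top"):
    f=ctrl.grab_frame(n); cv2.imwrite(f"pics/{n}0.png",f["color"]); pickle.dump(f,open(f"{n}0.pkl","wb"))
    print(n,f["K"],f["distortion"],f["camera_from_world"])
E
```

```text
pics
{'time_s': 0.0, 'joint_pos': array([ 1.05791590e+00,  8.79377824e-02,  1.37222548e+00, -1.75965150e-05,
        1.68363450e+00, -1.03079627e-01]), 'qvel': array([-0.00019065,  0.00094536,  0.00104037, -0.00014112, -0.00046803,
        0.00014222]), 'effort': array([ 1.56139413e-04, -3.40182960e+01, -3.02429116e+01,  7.17361621e-02,
        3.31437739e-02, -1.73069916e-04]), 'eef_pos': array([0.21888708, 0.50402225, 0.22932816]), 'tcp_rot': array([ 8.36189788e-01,  5.48439078e-01, -9.75255152e-04,  5.14376383e-04]), 'force': array([-0.15885942,  0.68685623,  0.081257  ]), 'wrist_torque': array([-0.00390928, -0.05744708, -0.00639861]), 'gripper_width': 0.09399270385235031} 0.025
scene [[500.39634787   0.         321.02132309]
 [  0.         500.39634787 233.14861372]
 [  0.           0.           1.        ]] [-0.00387294  0.          0.          0.          0.        ] [[-0.20200806 -0.97927362 -0.01469404 -0.10129284]
 [-0.81543386  0.17648274 -0.55129072  0.61487756]
 [ 0.54245771 -0.09938315 -0.83418381  0.55802937]
 [ 0.          0.          0.          1.        ]]
top [[604.31874462   0.         328.92077681]
 [  0.         604.31874462 237.93796746]
 [  0.           0.           1.        ]] [-0.13727152  0.          0.          0.          0.        ] [[ 0.00672739 -0.99997652 -0.00130352 -0.23306645]
 [-0.98005584 -0.00633446 -0.19862129  0.64406378]
 [ 0.19860837  0.00261373 -0.98007545  0.79514626]
 [ 0.          0.          0.          1.        ]]
```

View pics/scene0.png

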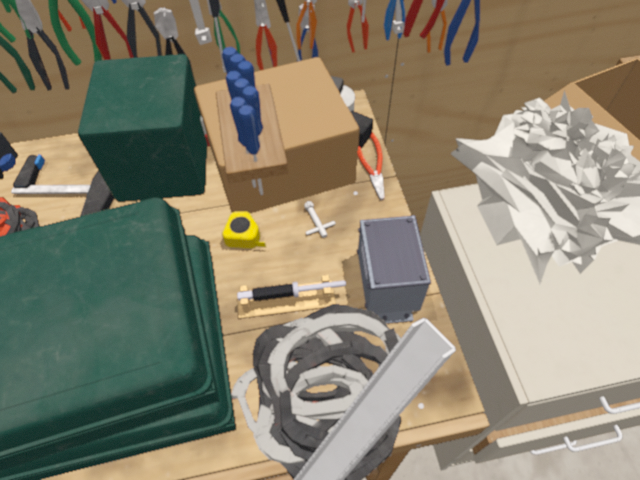

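View pics/top0.png

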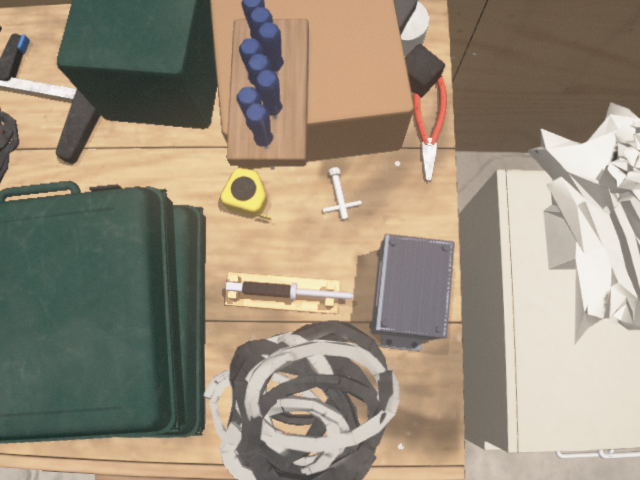

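```bash
python3 - <<'E'
import cv2,pickle,numpy as np
for n,(x0,y0,x1,y1) in dict(scene=(200,190,450,340),top=(210,220,470,360)).items():
    f=pickle.load(open(f"{n}0.pkl","rb")); T=f["camera_from_world"]; print(n,-T[:3,:3].T@T[:3,3])
    c=f["color"][y0:y1,x0:x1]; cv2.imwrite(f"pics/{n}0c.png",cv2.resize(c,None,fx=3,fy=3,interpolation=cv2.INTER_CUBIC))
    for p in [(0,0,0),(0.2,0,0),(0.22,-.2,0),(.25,.15,0.3)]:
        q=cv2.projectPoints(np.array([p],float),cv2.Rodrigues(T[:3,:3])[0],T[:3,3],f["K"],f["distortion"])[0]; print(p,q.ravel())
E
```

```text
scene [ 0.17822268 -0.15224997  0.80298696]
(0, 0, 0) [230.62865931 781.85884922]
(0.2, 0, 0) [214.85089867 571.67152479]
(0.22, -0.2, 0) [356.94464777 519.97951814]
(0.25, 0.15, 0.3) [-31.704516   549.81003893]
top [ 0.4748637  -0.23105948  0.9069243 ]
(0, 0, 0) [169.83010235 677.57456274]
(0.2, 0, 0) [169.59497349 546.00823383]
(0.22, -0.2, 0) [306.9734892  536.47606006]
(0.25, 0.15, 0.3) [-40.42420172 565.43220029]
```

View pics/scene0c.png

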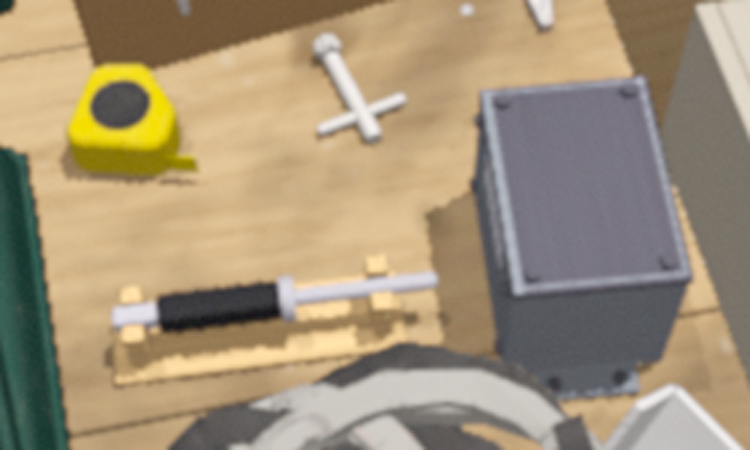

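View pics/top0c.png

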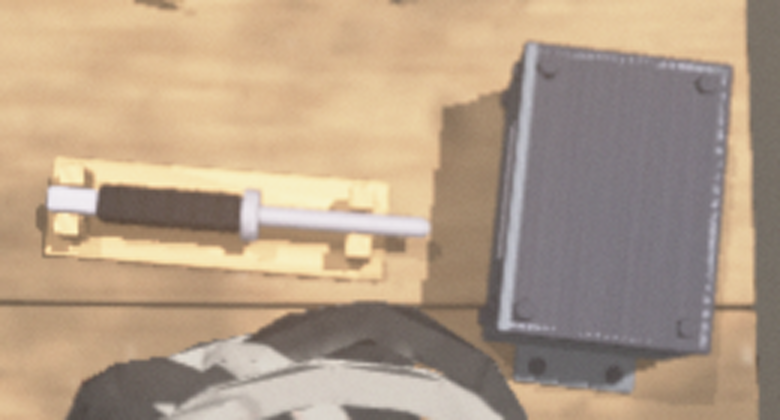

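```bash
cat > h.py <<'E'
import cv2,pickle,numpy as np
from scipy.optimize import least_squares
F={n:pickle.load(open(f"{n}0.pkl","rb")) for n in("scene","top")}
def proj(n,P,f=None):
    f=f or F[n];T=f["camera_from_world"]
    return cv2.projectPoints(np.array(P,float).reshape(-1,3),cv2.Rodrigues(T[:3,:3])[0],T[:3,3],f["K"],f["distortion"])[0][:,0]
def ray(n,uv,f=None):
    f=f or F[n];T=f["camera_from_world"]
    p=cv2.undistortPoints(np.array(uv,float).reshape(-1,1,2),f["K"],f["distortion"])[:,0]
    d=np.c_[p,np.ones(len(p))]@T[:3,:3]; return -T[:3,:3].T@T[:3,3],d
def atz(n,uv,z,f=None):
    o,d=ray(n,uv,f); return o+d*((z-o[2])/d[:,2])[:,None]
def tri(a,b):
    r=[ray("scene",[a]),ray("top",[b])]
    A=[];B=[]
    for o,d in r:
        d=d[0]/np.linalg.norm(d[0]);M=np.eye(3)-np.outer(d,d);A.append(M);B.append(M@o)
    s=np.linalg.lstsq(np.vstack(A),np.hstack(B),rcond=None)[0]
    return s
def crop(n,uv):
    o=dict(scene=(200,190),top=(210,220))[n]; return (np.array(uv,float)+.5)/3-.5+o
E
python3 - <<'E'
from h import *
np.set_printoptions(precision=4,suppress=True)
H=dict(scene=crop("scene",[(484,92),(642,78),(690,278),(517,293)]),top=crop("top",[(533,43),(731,67),(710,352),(500,330)]))
for n in H: print("H",n,atz(n,H[n],.105))
def pose(p,L):
    c,s=np.cos(p[2]),np.sin(p[2]); L=np.array(L); return np.c_[p[0]+c*L[:,0]-s*L[:,1],p[1]+s*L[:,0]+c*L[:,1],L[:,2]]
# housing x into = approx -y world; y axis = +x world(left of -y... z up: y=z×x = +x)
L=[(0,.065,.105),(.094,.065,.105),(.094,-.065,.105),(0,-.065,.105)]
for ns in (["scene"],["top"],["scene","top"]):
    r=least_squares(lambda p:np.concatenate([(proj(n,pose(p,L))-H[n]).ravel() for n in ns]),[.5,-.3,-1.57]); print("house",ns,r.x,np.abs(r.fun).max())
P=dict(scene=crop("scene",[(113,317),(437,279)]),top=crop("top",[(47,199),(430,227)]))
for n in P:
    q=atz(n,P[n],.035); print(n,q,np.linalg.norm(q[1]-q[0]))
Lp=[(-.06,0,.035),(.125,0,.035)]
for ns in (["scene"],["top"],["scene","top"]):
    r=least_squares(lambda p:np.concatenate([(proj(n,pose(p,Lp))-P[n]).ravel() for n in ns]),[.5,-.1,-1.57]); print("pin",ns,r.x,np.abs(r.fun).max())
print("coil",tri((335,308),(305,328)))
for uv in [(244,228),]: print("tape",atz("scene",[uv],.018))
print("tape/key top",atz("top",[(244,193),(340,195)],.018))
E
```

```text
H scene [[ 0.6433 -0.3071  0.105 ]
 [ 0.6337 -0.3971  0.105 ]
 [ 0.5058 -0.383   0.105 ]
 [ 0.5162 -0.2926  0.105 ]]
H top [[ 0.6433 -0.3082  0.105 ]
 [ 0.6328 -0.3981  0.105 ]
 [ 0.5048 -0.385   0.105 ]
 [ 0.5144 -0.2923  0.105 ]]
house ['scene'] [ 0.5802 -0.2983 -1.6821] 1.1035554761281787
house ['top'] [ 0.5791 -0.2992 -1.6821] 1.2925556875072743
house ['scene', 'top'] [ 0.5795 -0.2988 -1.6822] 1.578216027505107
scene [[ 0.5833 -0.0786  0.035 ]
 [ 0.5684 -0.2641  0.035 ]] 0.18608111611783462
top [[ 0.5792 -0.0784  0.035 ]
 [ 0.5671 -0.2641  0.035 ]] 0.18615216934952875
pin ['scene'] [ 0.5785 -0.1389 -1.6509] 0.314007494493751
pin ['top'] [ 0.5752 -0.1388 -1.6357] 0.39617905737478054
pin ['scene', 'top'] [ 0.5764 -0.1389 -1.6414] 1.3492594263836395
coil [ 0.5107 -0.2142  0.0829]
tape [[ 0.7311 -0.1052  0.018 ]]
tape/key top [[ 0.7243 -0.0983  0.018 ]
 [ 0.7219 -0.2451  0.018 ]]
```

```bash
python3 - <<'E'
from h import *
np.set_printoptions(precision=3,suppress=True)
for name,a,b in [("case front right",(232,420),(203,430)),("case top inner corner",(155,203),(160,188)),("case2",(205,375),(172,430)),("screwdr near",(245,105),(250,95)),("screwd2",(247,140),(260,110)),("box front R",(358,122),(410,112)),("greenbox front R",(190,128),(212,60)),("coil top",(330,365),(345,340)),("driver far",(232,52),(252,5))]:
    s=tri(a,b);print(name,s,proj("scene",s)-a)
for uv in[(445,340),(420,325),(390,390),(320,465)]:
  for z in(.0,.2,.4,.6,.7):
    p=atz("scene",[uv],z);print(uv,z,p,proj("top",p))
E
```

```text
case front right [ 0.376 -0.053  0.05 ] [[2.103 0.029]]
case top inner corner [ 0.686 -0.001  0.184] [[10.209  0.517]]
case2 [ 0.393 -0.049  0.207] [[3.147 0.066]]
screwdr near [ 0.758 -0.145  0.292] [[-2.715 -0.453]]
screwd2 [ 0.785 -0.141  0.192] [[-0.394 -0.049]]
box front R [ 0.782 -0.331  0.196] [[-0.403 -0.009]]
greenbox front R [ 0.887 -0.052  0.138] [[6.105 0.601]]
coil top [ 0.514 -0.242 -0.219] [[ 8.053 -0.463]]
driver far [ 0.862 -0.142  0.309] [[-0.823 -0.155]]
(445, 340) 0.0 [[ 0.446 -0.408  0.   ]] [[449.151 379.766]]
(445, 340) 0.2 [[ 0.379 -0.344  0.2  ]] [[428.704 444.515]]
(445, 340) 0.4 [[ 0.312 -0.281  0.4  ]] [[389.997 561.42 ]]
(445, 340) 0.6 [[ 0.246 -0.217  0.6  ]] [[298.961 797.159]]
(445, 340) 0.7 [[ 0.213 -0.185  0.7  ]] [[243.14  775.998]]
(420, 325) 0.0 [[ 0.48  -0.375  0.   ]] [[426.9   356.362]]
(420, 325) 0.2 [[ 0.405 -0.32   0.2  ]] [[407.112 421.608]]
(420, 325) 0.4 [[ 0.33  -0.264  0.4  ]] [[369.752 540.102]]
(420, 325) 0.6 [[ 0.255 -0.209  0.6  ]] [[282.562 784.222]]
(420, 325) 0.7 [[ 0.217 -0.181  0.7  ]] [[232.191 787.649]]
(390, 390) 0.0 [[ 0.384 -0.295  0.   ]] [[372.912 422.301]]
(390, 390) 0.2 [[ 0.333 -0.259  0.2  ]] [[353.91  486.034]]
(390, 390) 0.4 [[ 0.282 -0.224  0.4  ]] [[319.046 599.234]]
(390, 390) 0.6 [[ 0.23  -0.188  0.6  ]] [[244.431 814.361]]
(390, 390) 0.7 [[ 0.205 -0.171  0.7  ]] [[228.087 734.238]]
(320, 465) 0.0 [[ 0.3   -0.164  0.   ]] [[282.421 480.596]]
(320, 465) 0.2 [[ 0.269 -0.161  0.2  ]] [[266.009 541.828]]
(320, 465) 0.4 [[ 0.239 -0.158  0.4  ]] [[237.356 647.891]]
(320, 465) 0.6 [[ 0.209 -0.155  0.6  ]] [[186.461 829.757]]
(320, 465) 0.7 [[ 0.194 -0.154  0.7  ]] [[222.776 662.835]]
```

Call:
jog_arm([
  [[0, 0, -60], 0, 0],
  [[0, 0, -60], 0, 0],
  [[-30, 39, 0], 0, 110],
  [[-30, 39, 0], 0, 110],
  [[-30, 39, 0], 0, 110],
  [[-30, 39, 0], 0, 110],
  [[-30, 39, 0], 0, 110],
  [[-30, 39, 0], 0, 110],
  [[-30, 39, 0], 0, 110],
  [[-30, 39, 0], 0, 110],
], newtons=40)

```text
time_s: 1.35
eef_pos: [0.41, 0.1585, 0.35]
tcp_rot: [0.836, 0.548, -0.0, -0.0]
force: [-0.2, 0.5, 0.7]
gripper_width: 0.053
```

```bash
cat > snap.py <<'E'
import sys,cv2,pickle
from workcell import ctrl
t=sys.argv[1]
for n in sys.argv[2:]:
    f=ctrl.grab_frame(n); cv2.imwrite(f"pics/{n}{t}.png",f["color"]); pickle.dump(f,open(f"{n}{t}.pkl","wb"))
o=ctrl.get_obs(); print(o)
E
python3 snap.py 1 scene top
```

```text
{'time_s': 1.45, 'joint_pos': array([ 2.35962601e-01, -1.49586249e-01,  1.36689706e+00, -1.55519461e-03,
        1.92584130e+00, -9.18595814e-01]), 'qvel': array([ 0.07522429, -0.00865018, -0.00136465,  0.05637423,  0.01511453,
        0.05646613]), 'effort': array([-1.24791630e+00, -2.37835175e+01, -3.03735352e+01, -2.92990431e-01,
       -1.43351848e-03, -3.39371413e-01]), 'eef_pos': array([0.41112377, 0.15657603, 0.3494935 ]), 'tcp_rot': array([ 8.38097318e-01,  5.45519702e-01, -9.78869700e-04,  4.26242462e-04]), 'force': array([-0.60674781, -0.12134828, -0.39436674]), 'wrist_torque': array([ 0.02471683,  0.02005068, -0.02990577]), 'gripper_width': 0.05353597090083112}
```

View pics/scene1.png

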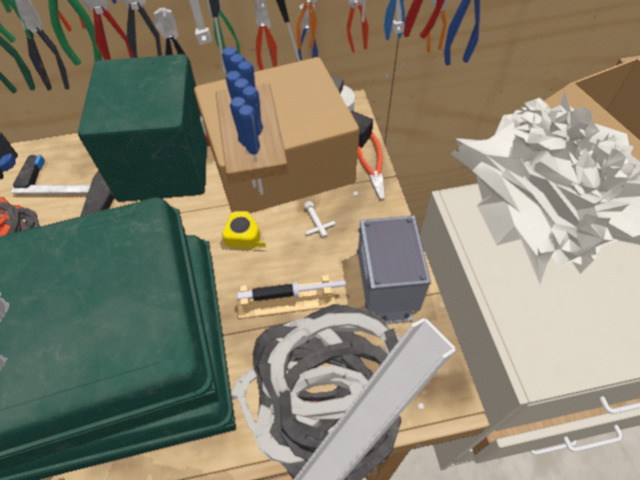

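Call:
jog_arm([
  [[-30, 39, 0], 0, 110],
  [[-30, 39, 0], 0, 110],
  [[-30, 39, 0], 0, 110],
  [[-30, 38, 0], 0, 110],
  [[-29, 38, 0], 0, 110],
  [[-29, 38, 0], 0, 110],
  [[-28, 38, 0], 0, 110],
  [[0, 0, 0], 10, 110],
  [[0, 0, 0], 10, 110],
  [[0, 0, 0], 10, 110],
  [[0, 0, 0], 10, 110],
  [[0, 0, 0], 10, 110],
  [[0, 0, 0], 10, 110],
  [[0, 0, 0], 10, 110],
  [[0, 0, 0], 0.6, 110],
])

```text
time_s: 3.32
eef_pos: [0.5745, -0.135, 0.35]
tcp_rot: [0.999, -0.034, -0.0, -0.0]
force: [-0.4, 0.5, 0.1]
gripper_width: 0.0533
```

```bash
python3 snap.py 2 scene top
```

```text
{'time_s': 3.425, 'joint_pos': array([-3.27596564e-01,  1.89266542e-01,  1.02078433e+00,  3.22496765e-04,
        1.93224373e+00, -2.59568625e-01]), 'qvel': array([-0.00348828, -0.00113602, -0.00140466, -0.00227781, -0.00095229,
       -0.00074337]), 'effort': array([ 3.22252885e-02, -3.80322933e+01, -2.99506348e+01,  6.82108244e-02,
        3.79775302e-02,  4.73039586e-02]), 'eef_pos': array([ 0.57442354, -0.13533015,  0.35014404]), 'tcp_rot': array([ 9.99423444e-01, -3.39504728e-02, -2.92301967e-04, -2.45960659e-04]), 'force': array([ 0.60557975,  0.18545909, -0.41483593]), 'wrist_torque': array([-0.09054664,  0.06582778, -0.00044337]), 'gripper_width': 0.053283157859687444}
```

View pics/scene2.png

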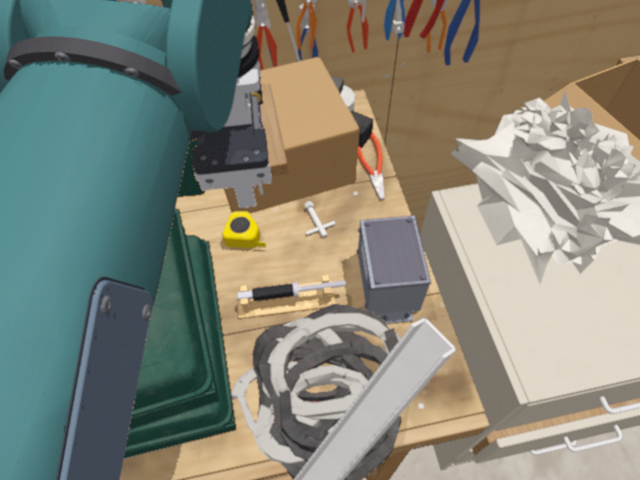

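View pics/top2.png

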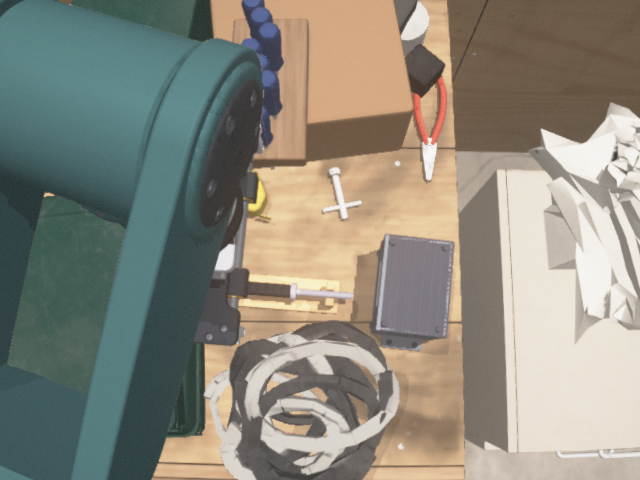

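Call:
jog_arm([
  [[2, 4, 40], 0, 110],
  [[0, 0, 45], 0, 110],
  [[0, 0, 45], 0, 110],
  [[0, 0, 40], 0, 110],
  [[0, 0, 0], 0, 110],
])

```text
time_s: 4.05
eef_pos: [0.5737, -0.1391, 0.176]
tcp_rot: [0.999, -0.035, -0.004, -0.001]
force: [0.4, 0.7, -0.7]
gripper_width: 0.0535
```

```bash
python3 snap.py 3 scene top
```

```text
{'time_s': 4.15, 'joint_pos': array([-3.34151026e-01,  1.96483111e-01,  1.34438813e+00,  1.69239008e-04,
        1.59959326e+00, -2.63986612e-01]), 'qvel': array([-0.0008804 , -0.0197874 , -0.04444956,  0.00091068, -0.00231018,
        0.00306288]), 'effort': array([-3.10552787e-03, -3.64776206e+01, -2.82342893e+01,  6.50684908e-02,
        7.59063126e-02, -8.36427585e-03]), 'eef_pos': array([ 0.57652476, -0.14017963,  0.18162551]), 'tcp_rot': array([ 9.99384607e-01, -3.50725227e-02,  5.63958432e-04,  8.53655861e-05]), 'force': array([0.31620428, 0.28483727, 0.32861194]), 'wrist_torque': array([-0.06155888,  0.06260829,  0.01087123]), 'gripper_width': 0.05327688716122782}
```

View pics/scene3.png

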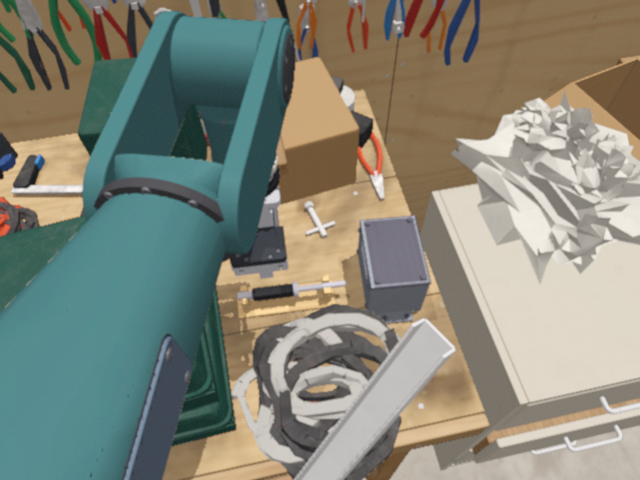

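View pics/top3.png

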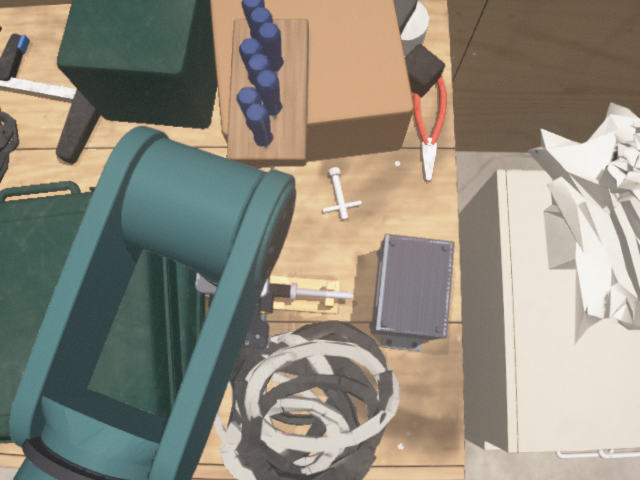

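```bash
python3 - <<'E'
from h import *
np.set_printoptions(precision=3,suppress=True)
for name,a,b in [("cap",(286,75),(282,225)),("left yoke end top",(165,18),(145,130)),("left yoke",(100,200),(45,400)),("right yoke base",(240,235),(185,450))]:
    s=tri(a,b);print(name,s,proj("scene",s)-a,proj("top",s)-b)
E
```

```text
cap [ 0.57  -0.195  0.486] [[1.296 0.122]] [[-1.699 -0.408]]
left yoke end top [ 0.629 -0.096  0.521] [[6.713 1.533]] [[-8.876 -1.756]]
left yoke [ 0.443 -0.031  0.495] [[5.252 0.752]] [[-5.6   -0.466]]
right yoke base [ 0.409 -0.128  0.466] [[0.193 0.017]] [[-0.214 -0.041]]
```

Call:
jog_arm([
  [[0, 0, 40], 0, 110],
  [[0, 0, 40], 0, 110],
  [[0, 0, 35], 0, 110],
  [[0, 0, 25], 0, 110],
  [[0, 0, 0], 0, 110],
  [[0, 0, 0], 0, 110],
])

```text
time_s: 4.9
eef_pos: [0.5781, -0.1408, 0.0435]
tcp_rot: [0.999, -0.035, 0.002, 0.001]
force: [-0.6, -0.6, 0.2]
gripper_width: 0.0531
```

```bash
python3 snap.py 4 scene top; python3 - <<'E'
import cv2
for n,(x0,y0,x1,y1) in dict(scene=(200,190,450,340),top=(210,220,470,360)).items():
    c=cv2.imread(f"pics/{n}4.png")[y0:y1,x0:x1]; cv2.imwrite(f"pics/{n}4c.png",cv2.resize(c,None,fx=3,fy=3,interpolation=cv2.INTER_CUBIC))
E
```

```text
{'time_s': 5.0, 'joint_pos': array([-3.34368126e-01,  2.88489816e-01,  1.51668301e+00,  1.04222661e-04,
        1.33129185e+00, -2.63383709e-01]), 'qvel': array([ 0.00018603,  0.00184488,  0.0135652 , -0.00047484, -0.00128133,
        0.00168543]), 'effort': array([-1.43124991e-03, -3.94183588e+01, -2.73381346e+01,  6.59817061e-02,
        2.94564245e-02, -1.12804559e-03]), 'eef_pos': array([ 0.57795161, -0.14083448,  0.04339555]), 'tcp_rot': array([ 9.99366497e-01, -3.54968650e-02,  2.46523275e-03,  7.06545417e-04]), 'force': array([ 0.58948076, -0.06919158,  0.92285071]), 'wrist_torque': array([-0.02120253,  0.11694553,  0.03146835]), 'gripper_width': 0.05376134085081748}
```

View pics/scene4c.png

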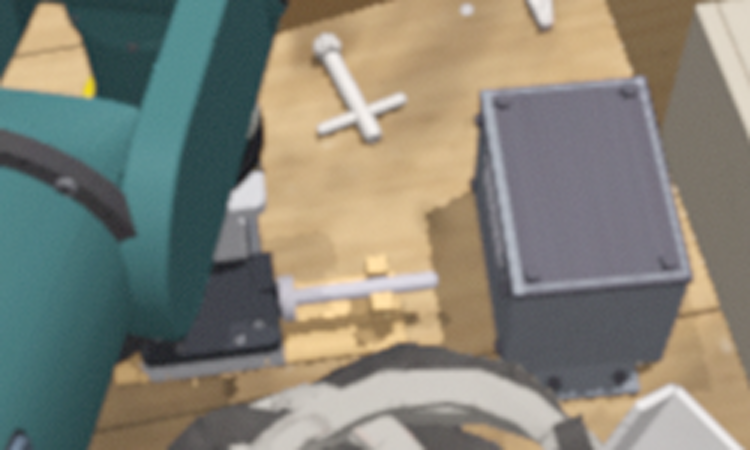

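View pics/top4c.png

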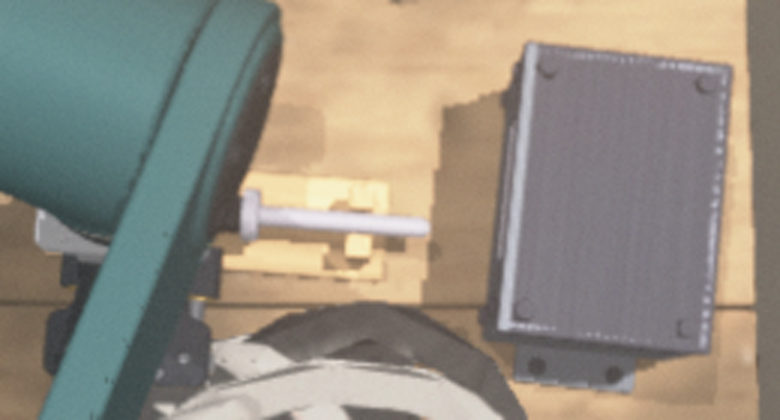

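Call:
jog_arm([
  [[-1, 0, 2], 0, 110],
  [[0, 0, 0], 0, 110],
  [[0, 0, 0], 0, 255],
  [[0, 0, 0], 0, 255],
  [[0, 0, 0], 0, 255],
  [[0, 0, 0], 0, 255],
  [[0, 0, 0], 0, 255],
])

```text
time_s: 5.88
eef_pos: [0.5751, -0.1401, 0.0384]
tcp_rot: [0.999, -0.036, 0.0, -0.0]
force: [0.5, 0.6, 0.1]
gripper_width: 0.0176
```

```bash
python3 -c "
from workcell import ctrl
print(ctrl.get_obs())"
```

```text
{'time_s': 5.875, 'joint_pos': array([-3.34835651e-01,  2.90573337e-01,  1.52479125e+00,  1.45770875e-04,
        1.32620730e+00, -2.63649244e-01]), 'qvel': array([ 0.00161246, -0.00075195, -0.00011538,  0.0007499 ,  0.00045344,
       -0.00122099]), 'effort': array([-1.39741509e-02, -3.98424590e+01, -2.74230069e+01,  4.62644140e-02,
        9.86856222e-02, -8.92704382e-03]), 'eef_pos': array([ 0.5750833 , -0.14011576,  0.03841915]), 'tcp_rot': array([ 9.99365998e-01, -3.56033262e-02,  3.07668265e-05, -6.45133438e-05]), 'force': array([0.53015344, 0.6362693 , 0.07502946]), 'wrist_torque': array([-0.08915445,  0.0035073 , -0.00135301]), 'gripper_width': 0.017560921336383126}
```

Call:
jog_arm([
  [[0, 0, -10], 0, 255],
  [[0, 0, -20], 0, 255],
  [[0, 0, -15], 0, 255],
  [[0, 0, 0], 2.3, 255],
  [[0, 0, 0], 0, 255],
  [[0, 0, 0], 0, 255],
  [[8, 5, 0], 0, 255],
  [[0, 5, 0], 0, 255],
  [[0, 0, 0], 0, 255],
  [[0, 0, 0], 0, 255],
])

```text
time_s: 7.12
eef_pos: [0.5818, -0.1511, 0.0833]
tcp_rot: [0.998, -0.056, -0.0, -0.0]
force: [-0.4, -0.2, -1.2]
gripper_width: 0.0175
```

```bash
python3 snap.py 5 scene top; python3 - <<'E'
import cv2
for n,(x0,y0,x1,y1) in dict(scene=(200,190,450,340),top=(210,220,470,360)).items():
    c=cv2.imread(f"pics/{n}5.png")[y0:y1,x0:x1]; cv2.imwrite(f"pics/{n}5c.png",cv2.resize(c,None,fx=3,fy=3,interpolation=cv2.INTER_CUBIC))
E
```

```text
{'time_s': 7.225, 'joint_pos': array([-3.48179635e-01,  2.70531554e-01,  1.45433832e+00,  1.74904854e-04,
        1.41690503e+00, -2.36845938e-01]), 'qvel': array([ 1.08600922e-03, -1.55281271e-03, -4.11230414e-05, -9.56969428e-04,
        4.75279863e-04,  6.80478140e-05]), 'effort': array([-6.46719499e-02, -4.08451009e+01, -2.92414480e+01,  3.06200632e-02,
        2.45339895e-02, -3.35636805e-04]), 'eef_pos': array([ 0.58178472, -0.15089568,  0.08342565]), 'tcp_rot': array([ 9.98450247e-01, -5.56514945e-02, -6.23321993e-05, -1.09022798e-04]), 'force': array([-0.15018689,  0.0081324 , -2.36249002]), 'wrist_torque': array([ 0.00440385,  0.1097093 , -0.01832117]), 'gripper_width': 0.01767787425294634}
```

View pics/scene5c.png

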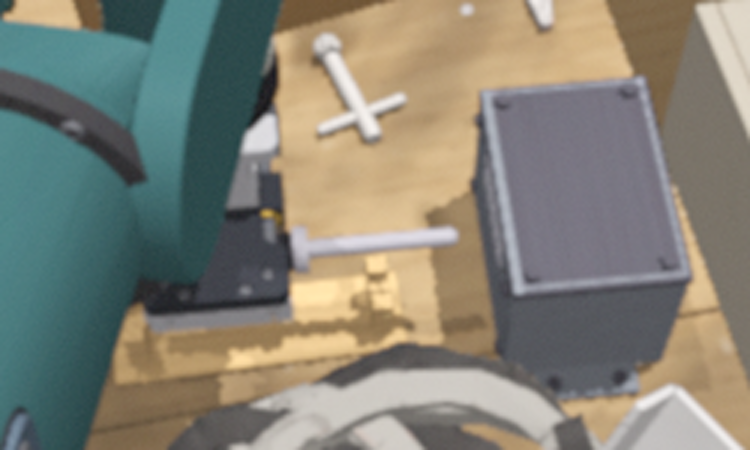

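View pics/top5c.png

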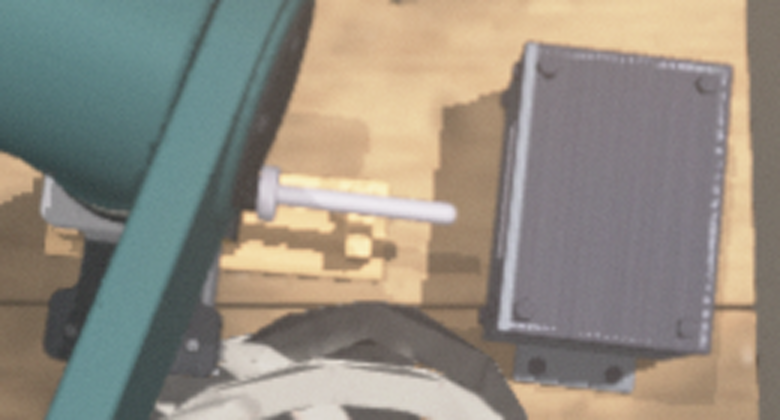

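```bash
cat >> h.py <<'E'
HX,HY,HT=.5795,-.2988,-1.6822
e=np.array([np.cos(HT),np.sin(HT)]);yh=np.array([-e[1],e[0]])
def toh(p): d=np.array(p)[:2]-[HX,HY]; return np.array([d@e,d@yh])
E
python3 - <<'E'
from h import *
np.set_printoptions(precision=4,suppress=True)
for n,t,c in(("scene",(456,236),(306,249)),("top",(455,213),(276,194))):
    q=atz(n,crop(n,[t,c]),.08); d=q[0]-q[1]; print(n,q,np.linalg.norm(d),np.degrees(np.arctan2(d[1],d[0])),toh(q[0]))
tcp=np.array([.58178,-.15090]); print(np.degrees(HT),2*np.degrees(np.arctan2(-.05565,.99845)),toh(tcp+.1243*e))
print(tri(*[crop(n,[t])[0] for n,t in(("scene",(456,236)),("top",(455,213)))]),tri(*[crop(n,[t])[0] for n,t in(("scene",(306,249)),("top",(276,194)))]))
E
```

```text
scene [[ 0.5694 -0.2738  0.08  ]
 [ 0.5787 -0.1915  0.08  ]] 0.08290056717746276 -96.47121832843524 [-0.0237 -0.0129]
top [[ 0.5688 -0.2739  0.08  ]
 [ 0.577  -0.1918  0.08  ]] 0.08250673154840057 -95.72129690930646 [-0.0236 -0.0134]
-96.38296029690707 -6.380318533902753 [-0.0229 -0.0142]
[ 0.5687 -0.2737  0.0811] [ 0.5767 -0.1916  0.0834]
```

Call:
jog_arm([
  [[0, 8, 0], 0, 255],
  [[0, 8, 0], 0, 255],
  [[0, 5, 0], 0, 255],
  [[0, 2, 0], 0, 255],
  [[0, 2, 0], 0, 255],
  [[0, 1, 0], 0, 255],
])

```text
time_s: 7.98
eef_pos: [0.579, -0.1768, 0.0835]
tcp_rot: [0.998, -0.056, 0.0, -0.0]
force: [0.2, -0.2, -2.3]
gripper_width: 0.0176
```

Call:
jog_arm([
  [[0, 2, 0], 0, 255],
  [[0, 3, 0], 0, 255],
  [[0, 4, 0], 0, 255],
  [[0, 6, 0], 0, 255],
  [[0, 6, 0], 0, 255],
  [[0, 6, 0], 0, 255],
  [[0, 6, 0], 0, 255],
  [[0, 6, 0], 0, 255],
  [[0, 0, 0], 0, 255],
])

```text
time_s: 9.1
eef_pos: [0.5746, -0.2161, 0.0834]
tcp_rot: [0.998, -0.056, 0.0, -0.0]
force: [0.3, 0.4, -1.0]
gripper_width: 0.0178
```

Call:
jog_arm([
  [[0, 3, 0], 0, 255],
  [[0, 3, 0], 0, 255],
  [[0, 2, 0], 0, 255],
  [[0, 2, 0], 0, 255],
  [[0, 0, 0], 0, 255],
])

```text
time_s: 9.72
eef_pos: [0.5735, -0.2256, 0.0834]
tcp_rot: [0.998, -0.056, -0.0, -0.0]
force: [-0.9, -0.2, -1.4]
gripper_width: 0.0175
```

```bash
cat > o.py <<'E'
from h import *
from workcell import ctrl
np.set_printoptions(precision=4,suppress=True)
o=ctrl.get_obs();f=o["force"]
print(o["time_s"],"tip",toh(o["eef_pos"][:2]+.1243*e),"z",o["eef_pos"][2],"Fx,Fy",f[:2]@e,f[:2]@yh,f[2],"tq",o["wrist_torque"])
E
python3 o.py
```

```text
9.725 tip [ 0.0522 -0.0141] z 0.08344339983630136 Fx,Fy 0.34083138561171217 -0.9002817018186214 -1.4102986510616622 tq [0.014  0.0679 0.0021]
```

Call:
jog_arm([
  [[0, 1, 0], 0, 255],
  [[0, 1, 0], 0, 255],
  [[0, 0, 0], 0, 255],
])

```text
time_s: 10.1
eef_pos: [0.5735, -0.2275, 0.0835]
tcp_rot: [0.998, -0.056, 0.0, 0.0]
force: [0.2, -1.2, -1.0]
gripper_width: 0.0173
```

```bash
python3 o.py
```

```text
10.1 tip [ 0.0542 -0.0139] z 0.08349717727752257 Fx,Fy 1.1291008430097167 0.32080208325299603 -1.0457485285457904 tq [ 0.0179 -0.0946  0.0518]
```

Call:
jog_arm([
  [[0, 1, 0], 0, 255],
  [[0, 1, 0], 0, 255],
  [[0, 1, 0], 0, 255],
  [[0, 0, 0], 0, 255],
])

```text
time_s: 10.6
eef_pos: [0.5731, -0.2306, 0.0835]
tcp_rot: [0.998, -0.056, 0.0, 0.0]
force: [0.6, -0.9, -1.8]
gripper_width: 0.0175
```

```bash
python3 o.py
```

```text
10.6 tip [ 0.0572 -0.0139] z 0.08349654639798473 Fx,Fy 0.8590234967471769 0.7053071194423962 -1.7602171898118721 tq [-0.0231 -0.1463  0.1319]
```

Call:
jog_arm([
  [[0.5, 1, 0], 0, 255],
  [[0, 1, 0], 0, 255],
  [[0, 0, 0], 0, 255],
])

```text
time_s: 10.98
eef_pos: [0.5732, -0.2327, 0.0834]
tcp_rot: [0.998, -0.056, -0.0, 0.0]
force: [0.5, -0.2, -1.0]
gripper_width: 0.0176
```

```bash
python3 o.py; python3 snap.py 6 scene top >/dev/null; python3 o.py; python3 - <<'E'
import cv2
for n,(x0,y0,x1,y1) in dict(scene=(200,190,450,340),top=(210,220,470,360)).items():
    c=cv2.imread(f"pics/{n}6.png")[y0:y1,x0:x1]; cv2.imwrite(f"pics/{n}6c.png",cv2.resize(c,None,fx=3,fy=3,interpolation=cv2.INTER_CUBIC))
E
```

```text
10.975 tip [ 0.0593 -0.0136] z 0.08340440573068304 Fx,Fy 0.12313109049408348 0.5253376931394176 -1.0237636319512515 tq [-0.0431 -0.0209  0.1317]
11.075 tip [ 0.0593 -0.0136] z 0.08345299408540946 Fx,Fy -0.7230676879515431 0.5607193985798514 -0.8054870671878319 tq [-0.0278 -0.0294  0.0566]
```

View pics/scene6c.png

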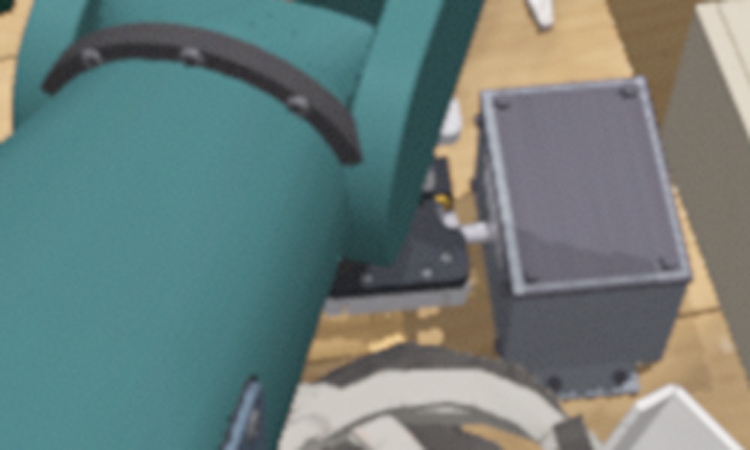

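View pics/top6c.png

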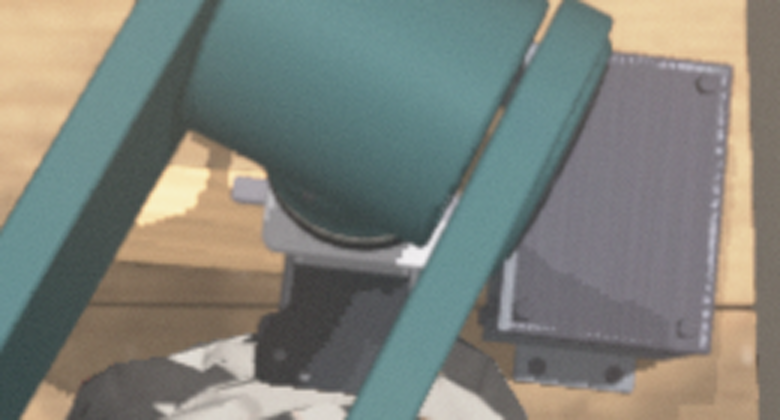

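```bash
python3 - <<'E'
from h import *
q=atz("top",crop("top",[(234,177),(234,189),(234,201)]),.086);print([toh(x) for x in q])
q=atz("scene",crop("scene",[(492,231),(465,232)]),.08);print([toh(x) for x in q])
E
```

```text
[array([-0.12574543, -0.00958151]), array([-0.12502854, -0.01504855]), array([-0.12431395, -0.02050341])]
[array([-0.00353292, -0.01170979]), array([-0.01843192, -0.0108453 ])]
```

Call:
jog_arm([
  [[0, 1, 0], 0, 255],
  [[0, 1, 0], 0, 255],
  [[0, 1, 0], 0, 255],
  [[0, 1, 0], 0, 255],
  [[0, 0, 0], 0, 255],
])

```text
time_s: 11.7
eef_pos: [0.5728, -0.2366, 0.0834]
tcp_rot: [0.998, -0.056, 0.0, 0.0]
force: [1.2, 0.0, -1.6]
gripper_width: 0.0181
```

```bash
python3 o.py
```

```text
11.7 tip [ 0.0633 -0.0136] z 0.0834478078025318 Fx,Fy -0.17237401474425362 1.2036507140209496 -1.557165796003304 tq [-0.0353  0.028   0.0633]
```

Call:
jog_arm([
  [[0.5, 1, 0], 0, 255],
  [[0, 2, 0], 0, 255],
  [[0, 2, 0], 0, 255],
  [[0, 0, 0], 0, 255],
])

```text
time_s: 12.2
eef_pos: [0.5727, -0.2417, 0.0834]
tcp_rot: [0.998, -0.056, -0.0, -0.0]
force: [-0.9, 0.3, -0.7]
gripper_width: 0.0174
```

```bash
python3 o.py
```

```text
12.2 tip [ 0.0683 -0.0131] z 0.08343786541795808 Fx,Fy -0.16389887329247096 -0.8895693775019052 -0.6945489751191894 tq [ 0.005   0.0393 -0.0203]
```

Call:
jog_arm([
  [[0, 2, 0], 0, 255],
  [[0, 2, 0], 0, 255],
  [[0, 2, 0], 0, 255],
  [[0, 2, 0], 0, 255],
  [[0, 1, 0], 0, 255],
  [[0, 0, 0], 0, 255],
])

```text
time_s: 12.95
eef_pos: [0.5718, -0.2505, 0.0835]
tcp_rot: [0.998, -0.056, 0.0, -0.0]
force: [0.1, 0.1, -1.1]
gripper_width: 0.018
```

```bash
python3 o.py
```

```text
12.95 tip [ 0.0772 -0.0131] z 0.08345663547815146 Fx,Fy -0.11681292810332732 0.04902762905823172 -1.0922490174660537 tq [-0.0668  0.1162  0.0372]
```

Call:
jog_arm([
  [[0, 1, 0], 0, 255],
  [[0, 1, 0], 0, 255],
  [[0, 1, 0], 0, 255],
  [[0, 0, 0], 0, 255],
])

```text
time_s: 13.45
eef_pos: [0.5714, -0.2535, 0.0835]
tcp_rot: [0.998, -0.056, 0.0, -0.0]
force: [0.1, -0.2, -1.6]
gripper_width: 0.0178
```

```bash
python3 o.py
```

```text
13.45 tip [ 0.0802 -0.013 ] z 0.08345388028022377 Fx,Fy 0.15136969835914751 0.14306902178313033 -1.6090974397869546 tq [-0.0152  0.0392 -0.0136]
```

Now in half-millimetre steps until the collar makes contact.

Call:
jog_arm([
  [[0, 0.5, 0], 0, 255],
  [[0, 0.5, 0], 0, 255],
  [[0, 0, 0], 0, 255],
])

```text
time_s: 13.82
eef_pos: [0.5713, -0.2544, 0.0835]
tcp_rot: [0.998, -0.056, 0.0, -0.0]
force: [0.8, 0.6, -1.1]
gripper_width: 0.0178
```

```bash
python3 o.py
```

```text
13.825 tip [ 0.0811 -0.013 ] z 0.08345064401857148 Fx,Fy -0.6840403189369093 0.7391559346360791 -1.139614096009058 tq [-0.0173  0.0969 -0.0159]
```

Call:
jog_arm([
  [[0, 0.5, 0], 0, 255],
  [[0, 0.5, 0], 0, 255],
  [[0, 0, 0], 0, 255],
])

```text
time_s: 14.2
eef_pos: [0.5713, -0.2553, 0.0835]
tcp_rot: [0.998, -0.056, 0.0, -0.0]
force: [0.0, 0.4, -2.2]
gripper_width: 0.0181
```

```bash
python3 o.py
```

```text
14.2 tip [ 0.082 -0.013] z 0.08346356107444085 Fx,Fy -0.36908162923778776 -0.025604535425465324 -2.198855883678887 tq [ 0.0871  0.0751 -0.0406]
```

Call:
jog_arm([
  [[0, 0.5, 0], 0, 255],
  [[0, 0.3, 0], 0, 255],
  [[0, 0, 0], 0, 255],
])

```text
time_s: 14.58
eef_pos: [0.5712, -0.2553, 0.0834]
tcp_rot: [0.998, -0.055, -0.0, -0.001]
force: [0.1, 4.1, -0.1]
gripper_width: 0.0176
```

```bash
python3 o.py; python3 snap.py 7 scene top >/dev/null; python3 - <<'E'
import cv2
c=cv2.imread("pics/scene7.png")[190:340,250:450]; cv2.imwrite("pics/scene7c.png",cv2.resize(c,None,fx=4,fy=4,interpolation=cv2.INTER_CUBIC))
E
```

```text
14.575 tip [ 0.082 -0.013] z 0.0834437621450651 Fx,Fy -4.1273867651777305 -0.31254459695205594 -0.10499701988154009 tq [ 0.6407  0.0119 -0.0045]
```

View pics/scene7c.png

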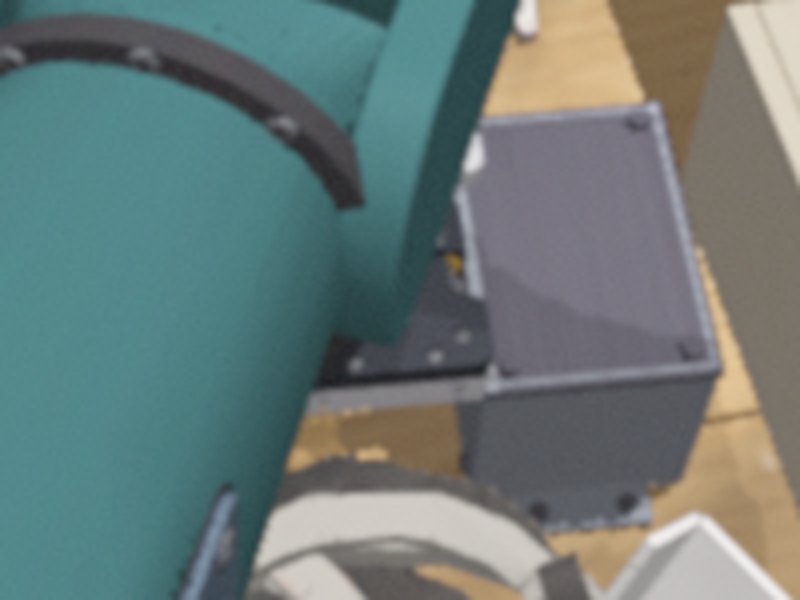

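Call:
jog_arm([
  [[0, 0, 0.7], 0, 255],
  [[0, 0, 0.5], 0, 255],
  [[0, 0, 0], 0, 255],
], newtons=15)

```text
time_s: 15.05
eef_pos: [0.5714, -0.2554, 0.083]
tcp_rot: [0.998, -0.055, 0.0, -0.001]
force: [-0.9, 5.5, 1.8]
gripper_width: 0.0182
```

```bash
python3 o.py
```

```text
15.05 tip [ 0.0821 -0.0129] z 0.08299551533754199 Fx,Fy -5.365647505529921 -1.4787404427077209 1.777122949734062 tq [ 0.8509  0.1498 -0.088 ]
```

Call:
jog_arm([
  [[0, 0, 0], 0, 255],
  [[0, 0, 0], 0, 255],
], newtons=3)

```text
time_s: 15.3
eef_pos: [0.5713, -0.256, 0.0825]
tcp_rot: [0.998, -0.056, 0.0, -0.0]
force: [-0.5, 4.5, -0.4]
gripper_width: 0.0176
```

Call:
jog_arm([
  [[0, 0, 0], 0, 195],
  [[0, 0, 0], 0, 180],
  [[0, 0, 0], 0, 165],
  [[0, 0, 0], 0, 160],
  [[0, 0, 0], 0, 160],
])

```text
time_s: 15.92
eef_pos: [0.5711, -0.2564, 0.0822]
tcp_rot: [0.998, -0.056, 0.0, 0.0]
force: [0.2, -0.4, -0.3]
gripper_width: 0.0351
```

```bash
python3 o.py; python3 snap.py 8 scene top >/dev/null; python3 - <<'E'
import cv2
a=cv2.imread("pics/scene8.png")[190:340,250:450]; b=cv2.imread("pics/top8.png")[220:370,250:450]
cv2.imwrite("pics/c8.png",cv2.resize(cv2.hconcat([a,b]),(800,300),interpolation=cv2.INTER_CUBIC))
E
```

```text
15.925 tip [ 0.0831 -0.013 ] z 0.08224897930211575 Fx,Fy 0.3233992533325682 0.25750665544732015 -0.31848941385170376 tq [-0.0298  0.0619 -0.0067]
```

View pics/c8.png

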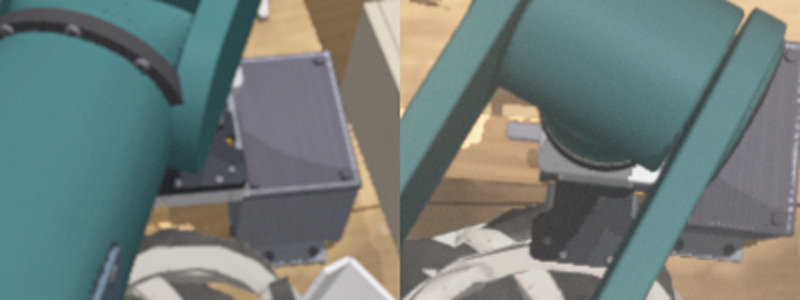

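Released, pin still in place. Lift straight off and back away.

Call:
jog_arm([
  [[0, 0, -10], 0, 160],
  [[0, 0, -20], 0, 160],
  [[0, 0, -30], 0, 160],
  [[0, 0, -40], 0, 160],
  [[0, 0, -50], 0, 160],
  [[0, -50, -40], 0, 160],
  [[0, -60, 0], 0, 160],
  [[0, -60, 0], 0, 160],
  [[0, -50, 0], 0, 160],
  [[0, 0, 0], 0, 160],
])

```text
time_s: 17.27
eef_pos: [0.5957, -0.0353, 0.2736]
tcp_rot: [0.999, -0.053, 0.002, -0.0]
force: [-0.5, -0.4, 0.3]
gripper_width: 0.0347
```

```bash
python3 o.py; python3 snap.py 9 scene top >/dev/null; python3 - <<'E'
import cv2
for n,(x0,y0,x1,y1) in dict(scene=(200,190,450,340),top=(210,220,470,360)).items():
    c=cv2.imread(f"pics/{n}9.png")[y0:y1,x0:x1]; cv2.imwrite(f"pics/{n}9c.png",cv2.resize(c,None,fx=3,fy=3,interpolation=cv2.INTER_CUBIC))
E
```

```text
17.275 tip [-0.1394 -0.0132] z 0.2736321170700006 Fx,Fy 0.47755382024925935 -0.4477307463517349 0.27524462432720537 tq [-0.0849  0.1206 -0.0063]
```

View pics/scene9c.png

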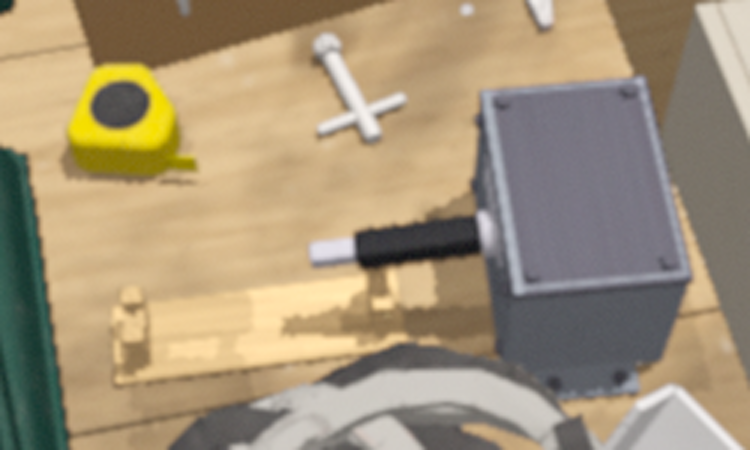

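View pics/top9c.png

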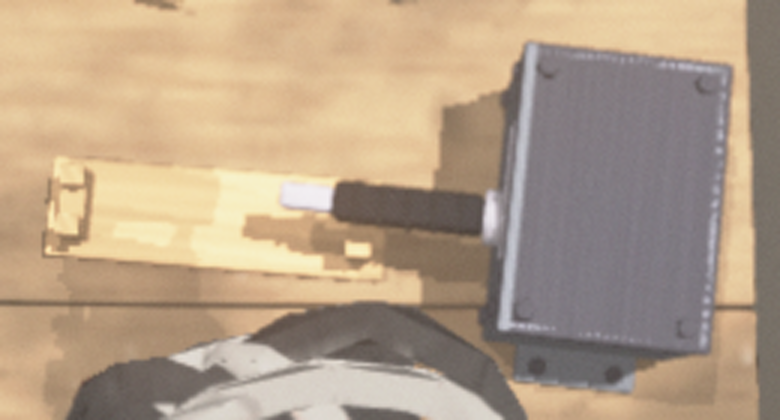

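```bash
python3 - <<'E'
from h import *
a=crop("scene",[(311,254)])[0];b=crop("top",[(281,195)])[0]
s=tri(a,b);print(s,toh(s),toh(atz("top",[b],.078)[0]),toh(atz("scene",[a],.078)[0]))
from workcell import ctrl
ctrl.job_done()
E
```

```text
[ 0.57707026 -0.19385073  0.07628912] [-0.10402857 -0.01408225] [-0.10386048 -0.01429198] [-0.10408975 -0.01501513]
the job is handed in; nothing more can be done
```

The locking pin is home through the window and the hidden slot, released, and the job is handed in; no verdict came back.

- **Insertion:** I lifted the pin out of its rest and lined it up with the housing. It went through the window about 13 mm to the −y side of the middle. The slot was where I first tried, so no sideways search was needed. I nudged it 1 mm sideways when I felt about 1 N of side load.
- **Forces:** There was no clear axial force past the plate. The collar met the housing at a tip depth of 82.0 mm. The highest push I read was about 5.5 N; the readings carry about 1 N of noise and only come at the end of each move.
- **Last checks:** In both cameras the pin's rear end is 104 mm in front of the housing face, so the tip is about 81 mm behind it and the collar is within about 1 mm of it. That position is good to about 2 mm. The tail sits roughly 2–4 mm low.
- **Bystanders and arm:** The tape measure and chuck key look unmoved in the last pictures. The gripper is well clear of everything, and the run had used about 17.4 of the 48 s.

Nothing failed. The one small disagreement was the plate. The tip passed its nominal depth without any plate force, so I checked the rear end in the camera and it showed no slip in the grip.

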